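# Free the stuck cover from a core carrier

## Task

Take the white cover cup off the rock-core carrier it is nested over and set it down gently, mouth down, on the green tray. The carrier inside is caught in the cover by two hidden catches, which let go only over a short stretch somewhere within the first third of a turn anticlockwise (seen from above), so feel for it; the carrier must stay down in its blue holder throughout. Leave the other things where they stand.

Things in the scene. Friction and masses are not known exactly. Their poses are not given: they have to be found in the camera images.
- cover_mid (a point): White plastic cover cup, upside down, orange band near its closed top: plain round, 62 mm outside diameter, 75 mm tall, about 0.12 kg. This point: its centre, 37.5 mm above its rim; z up. It stands with its rim on the carrier's foot, 18 mm above the table. Twisting it is nearly free (under 0.1 N m). It must rise 60 mm for the rim to clear the core.
- cover_rim (a point): Centre of the cover's mouth, in the rim's plane. Inside, 6 to 11 mm above the rim, an inward lip with two opposite gaps lies 3 mm below the carrier's two lugs: the cover rises 3 mm freely, then starts to lift the carrier. When the gaps face the lugs it lifts off with its own weight (plus up to 2 N of rubbing if off centre; side play 2.5 mm); after 14 mm the lip is past the lugs.
- cover_top (a point): Centre of the cover's closed top (raised orange arrow: anticlockwise). The gaps face the lugs 0.3 to 1.9 rad anticlockwise (from above) from the start; how far is not marked, and no pose tells it. They stay free for about 0.2 rad to either side (near the ends one lug may still catch: aim for the middle); beyond, it is caught again. Find it by small turns and light test pulls.
- carrier_foot (a point): The inner part: aluminium carrier, 76 mm square foot 12 mm thick, 41 mm post with a dark rock core, 66 mm tall in all, 0.4 to 0.6 kg, hidden by the cover but for the foot. This point: centre of the foot's underside. It rests loose, 6 mm above the table, in the holder's recess, which keeps it from turning. It must not rise 8 mm; pulls of 3 N do not lift it.
- holder: Fixed steel plate 112 mm square, 6 mm thick, with a blue square frame 95 mm outside and 10 mm high (top 16 mm above the table) round a recess 79 mm wide. Origin: centre of its underside, on the table; z up.
- tray: Fixed green shallow tray, 150 mm square, rim 12 mm high and 4 mm thick. Origin: centre of its underside, on the table.
- tray_in (a point): Centre of the tray's inner floor, where the cover's rim is to stand; the floor is 142 mm square.
- spare_carrier: Bystander: an uncovered carrier, same as the hidden one (76 mm square foot, 66 mm tall), its brass lugs showing. Origin: centre of its underside.
- tub_a: Bystander: clear round tub with a white lid, 90 mm across, 57 mm tall. Origin: centre of its underside.
- tub_b: Bystander: clear round open tub, 86 mm across, 52 mm tall. Origin: centre of its underside.
- tub_c: Bystander: clear round tub with a white lid, 90 mm across, 57 mm tall. Origin: centre of its underside.
- wash_bottle: Bystander: yellow squeeze bottle with a bent spout, 62 mm across, 182 mm tall. Origin: centre of its underside.
- notebook: Bystander: black notebook, 200 x 140 x 16 mm. Origin: centre of its underside.
- label_pack: Bystander: pack of paper labels, 90 x 60 x 12 mm. Origin: centre of its underside.
Mind the look-alikes: they are no part of the job. Leave any pink or red look-alike of the part that bears cover_mid alone.

How it is judged (in metres and radians):
On the way:
1. the cover is lifted clear above the core while the carrier stays in its holder (z of cover_mid in the frame of carrier_foot above 0.11 m and z of carrier_foot in the frame of holder below 0.014 m), for 0.1 s.
At the end, for the whole second after the job is handed in: The cover stands mouth down and at rest flat on the tray's floor (tilt under 0.1 rad, height within 3 mm), its centre within 35 mm of the tray's centre; the carrier sits flat in its holder's recess (within 6 mm of its centre, risen less than 3 mm) (horizontal distance between cover_mid and tray_in below 0.035 m and z of cover_mid in the frame of tray_in between 0.0345 and 0.0405 m and angle between cover_mid's own z axis and vertical below 0.1 rad and linear speed of cover below 0.02 m/s and horizontal distance between carrier_foot and holder below 0.006 m and z of carrier_foot in the frame of holder below 0.009 m and angle between carrier_foot's own z axis and vertical below 0.05 rad); the robot touches nothing.
It fails at once if the carrier is dragged up with the cover (more than 8 mm above its seat) (z of carrier_foot in the frame of holder above 0.014 m).
It fails at once if the cover is dropped or slammed onto the tray (faster than 0.6 m/s within 25 mm of the floor) (linear speed of cover above 0.6 m/s and z of cover_mid in the frame of tray_in below 0.0625 m and horizontal distance between cover_mid and tray_in below 0.1 m).
It fails at once if a bystander is moved more than 25 mm (distance of any of spare_carrier, tub_a, tub_b, tub_c, wash_bottle, notebook, label_pack from where it was at the start of the episode above 0.025 m).
It also fails if it takes over 72 s, if anything falls off the work surface, if the arm or the gripper's body presses on something with over 40 N, if the wrist force passes 120 N, or if a joint passes its speed limit or range.

## Robot

A 6-joint arm with a two-finger parallel gripper is mounted at the origin on the work surface. World frame = base frame: x ahead of the robot, y to its left, z up, the work surface at z = 0. Lengths are in mm, angles in rad, forces in N, time in s.
With the tool pointing down it reaches from about 325 to 875 mm from the base axis. Payload 4.4 kg.
Tool frame: the origin (TCP) lies midway between the tips of the shut fingers; the grasp point (between the pads) lies 19 mm behind it; z points along the fingers, y is the direction in which the jaws open and shut (so a half turn about z gives the same grasp; the last joint's range is limited). The gripper opens to 85 mm and grips with 20 to 120 N. Pads are 22 mm wide; open, the fingers measure 114 mm over their backs; the gripper's body (76 mm by 85 mm) begins 54 mm behind the grasp point. The pads swing forward as they close: fully open they stand 13 mm farther back than shut.
Start: joints at [-1.272, 0.207, 1.542, -0, 1.393, -0.15], TCP at [249.99, -517.815, 203.082] pointing down, gripper open.
Joint ranges: [-2.73, 2.73], [-0.86, 2.22], [0.23, 2.46], [-1.11, 4.25], [0.08, 2.63], [-2.82, 2.82]. Speed limits (rad/s): [2.79, 2.79, 3.14, 3.14, 3.14, 3.14].

## Interface

Orientations are given as a unit quaternion [w, x, y, z].
In Python, from bench import bot gives the robot as it stands. The module is installed in compiled form; this text tells all that it offers.
- The arm moves only by the shell command python3 -m creep 'ROWS' [FORCE]. ROWS is JSON, a list of rows, each an object of numbers: "tx", "ty", "tz": the shift along the tool's x, y, z in mm; "ax", "ay", "az": the turn, a rotation vector about the tool's x, y, z in degrees; "gripper": the finger opening in mm, from 0 to 85.4. In form: [{"tx": .., "ty": .., "tz": .., "ax": .., "ay": .., "az": .., "gripper": ..}, ...]. A call has 1 to 20 rows; each row is the pose to reach, as a shift and turn from the pose commanded when the call began, along the tool's axes at that moment; what a row does not reach only later rows make up. A row lasts 1/8 s, in which the tool goes at most 62.5 mm and 10.7 degrees, less where a joint would pass 70% of its speed; a pose out of reach is approached as far as the arm can. A call with a gripper value outside its range is refused whole. The fingers move at their own pace and stop on an object; FORCE is the grip in N (left out, the last holds). Time passes only in rows, so rows that repeat a pose let the fingers close. It gives the time, the measured TCP pose, the force and the opening at its end, in the units of the state.
- bot.observe(): the state, without advancing time (a new reading comes with each control period).
- bot.get_image(name): name is "scene" or "top"; returns a dict with "pixels" (480x640x3 uint8, red, green, blue), "range_z" (480x640 float32, mm along the optical axis (not along the pixel's ray), 0 where there is no reading), "mtx" (3x3 intrinsics, pixels), "dist" ([k1, k2, p1, p2, k3] as OpenCV has them; the pictures are not rectified), "extrinsics" (4x4, takes a point from camera to world coordinates). Camera axes: x right, y down, z forward; pixel columns grow to the right and rows downward; lengths in mm; the calibration is good to about 2 mm. A picture is of the moment at which its call begins.
- bot.hand_in(): hands the job in, once; it reports no verdict.
The state is a dict: "time": time; "q": joint angles; "dq": joint speeds; "effort": joint torques, N m; "tool_pos": TCP position; "tcp_rot": TCP orientation; "force": force on the tool from outside, world axes, zero at the start; "torque": the same for the moment, N m; "grip_width": finger opening in mm.
Only numpy, scipy, OpenCV 4.12 (cv2) and the standard library are available. Lean on these libraries where they do the work, as an engineer would, in place of code of your own. Each camera call takes 0.05 s, during which the arm holds its last target.

## Working session

There is one attempt and no reset: what is moved stays moved. The work goes in short steps, Python scripts to look and compute and a shell command to move; the robot and the scene stay as the last step left them, time stands still between calls to the robot, and variables do not carry over. Pictures are saved under pics/ and viewed, and the job is handed in when it is done.

```bash
mkdir -p pics
python3 - <<'E'
from bench import bot
import cv2,numpy as np
for n in("scene","top"):
    d=bot.get_image(n); cv2.imwrite(f"pics/{n}0.png",d["pixels"][:,:,::-1]); np.savez(f"{n}0.npz",**{k:np.array(v) for k,v in d.items()})
    print(n,np.round(d["mtx"],1).tolist(),np.round(d["dist"],3),np.round(d["extrinsics"],3).tolist())
s=bot.observe()
for k,v in s.items(): print(k,np.round(v,3))
E
```

```text
scene [[529.3, 0.0, 316.2], [0.0, 529.3, 235.0], [0.0, 0.0, 1.0]] [-0.081  0.     0.     0.     0.   ] [[-0.716, 0.592, -0.371, 1036.354], [0.698, 0.613, -0.369, 414.45], [0.009, -0.523, -0.852, 1088.982], [0.0, 0.0, 0.0, 1.0]]
top [[500.4, 0.0, 325.3], [0.0, 500.4, 240.7], [0.0, 0.0, 1.0]] [-0.063  0.     0.     0.     0.   ] [[-0.011, -0.988, 0.151, 389.724], [-1.0, 0.01, -0.008, -19.979], [0.006, -0.152, -0.988, 1320.146], [0.0, 0.0, 0.0, 1.0]]
time 0.1
q [-1.272  0.207  1.543 -0.     1.393 -0.151]
dq [-0.001 -0.003 -0.004 -0.002  0.    -0.   ]
effort [-0.0000e+00 -3.8409e+01 -2.9255e+01 -0.0000e+00  5.0000e-03  0.0000e+00]
tool_pos [ 249.764 -517.105  202.017]
tcp_rot [-0.001  0.975  0.223 -0.   ]
force [-0.049 -0.493 -0.801]
torque [-0.002  0.035  0.053]
grip_width 84.876
```

View pics/scene0.png

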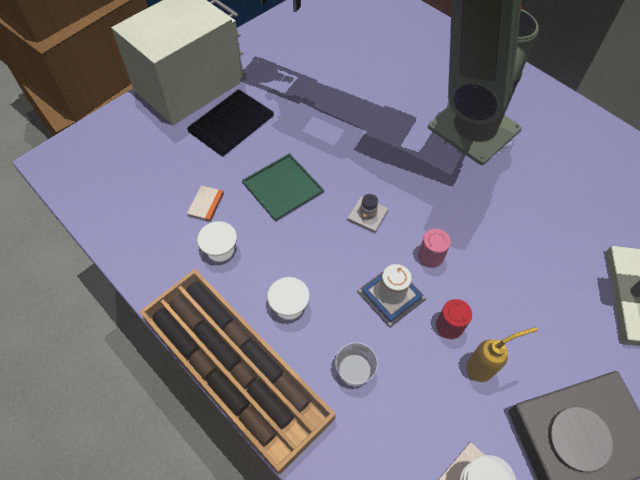

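View pics/top0.png

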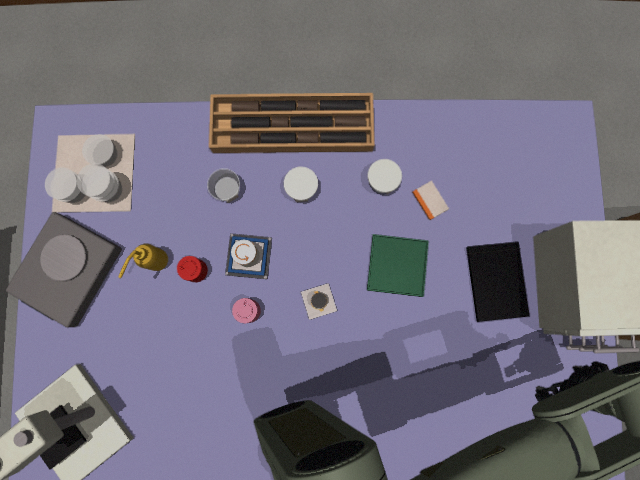

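The white cover in the blue holder is at scene (396,280) and top (244,254). What could be mistaken for it:
- the red cup, at top (192,268)
- the pink cup, at top (245,310)
- the white-lidded tubs, at top (301,184) and (384,176)
- the white jars on the mat, at top (65,185), (100,183) and (102,152)
- the spare carrier, at top (319,300)

I choose the one with the orange arrow standing in the blue frame. Next I'll check it in a crop and measure.

```bash
cat > h.py <<'E'
import numpy as np,cv2
def load(n): return dict(np.load(n+".npz"))
def rays(d,px):
    px=np.array(px,float).reshape(-1,1,2)
    u=cv2.undistortPoints(px,d["mtx"],d["dist"]).reshape(-1,2)
    T=d["extrinsics"]; v=np.c_[u,np.ones(len(u))]@T[:3,:3].T
    return T[:3,3],v
def onplane(d,px,z):
    o,v=rays(d,px); return o+v*((z-o[2])/v[:,2])[:,None]
def cloud(d):
    h,w=d["range_z"].shape; g=np.stack(np.meshgrid(np.arange(w),np.arange(h)),-1).reshape(-1,2)
    u=cv2.undistortPoints(g.astype(float).reshape(-1,1,2),d["mtx"],d["dist"]).reshape(-1,2)
    P=np.c_[u,np.ones(len(u))]*d["range_z"].reshape(-1,1); T=d["extrinsics"]
    return (P@T[:3,:3].T+T[:3,3]).reshape(h,w,3)
E
python3 - <<'E'
from h import *
for n,c in(("top0",(244,254)),("scene0",(396,285))):
    d=load(n); hsv=cv2.cvtColor(d["pixels"],cv2.COLOR_RGB2HSV); P=cloud(d); ok=d["range_z"]>0
    yy,xx=np.mgrid[:480,:640]; near=np.hypot(xx-c[0],yy-c[1])<40
    m=near&ok&(abs(P[...,2]-93)<5)
    if m.sum():
        cs,_=cv2.findContours(m.astype(np.uint8),cv2.RETR_EXTERNAL,cv2.CHAIN_APPROX_NONE)
        k=max(cs,key=cv2.contourArea); (cx,cy),r=cv2.minEnclosingCircle(k)
        M=cv2.moments(k); ce=(M['m10']/M['m00'],M['m01']/M['m00'])
        print(n,"cover top px",cx,cy,r,ce,onplane(d,ce,93),"medz",np.median(P[m][:,2]),P[m].mean(0), P[m].min(0),P[m].max(0))
    b=near&(hsv[...,0]>95)&(hsv[...,0]<118)&(hsv[...,1]>150)
    pts=np.argwhere(b)[:,::-1]; r=cv2.minAreaRect(onplane(d,pts,16)[:,:2].astype(np.float32)); print(n,"blue",r,b.sum())
    g=(hsv[...,0]>60)&(hsv[...,0]<90)&(hsv[...,1]>100)
    cs,_=cv2.findContours(g.astype(np.uint8),cv2.RETR_EXTERNAL,cv2.CHAIN_APPROX_NONE); k=max(cs,key=cv2.contourArea)
    r=cv2.minAreaRect(onplane(d,k.reshape(-1,2),12)[:,:2].astype(np.float32)); print(n,"tray",r, cv2.boundingRect(k))
    cv2.imwrite(f"pics/crop_{n}.png",cv2.resize(d["pixels"][c[1]-50:c[1]+50,c[0]-60:c[0]+60,::-1],None,fx=5,fy=5,interpolation=cv2.INTER_CUBIC))
    for nm,q in (("red",(192,268)),("pink",(245,310)),("spare",(319,300)),("bottle",(150,257)),("tub",(225,185)),("lid",(301,184))):
        if n=="top0": print(nm,P[q[1],q[0]])
E
```

```text
top0 cover top px 243.125 251.4375 12.637624740600586 (243.07246376811594, 251.53251579338536) [[552.64798028 174.24776205  93.        ]] medz 93.22109722018695 [552.84377192 174.1775574   93.04976043] [521.68194377 144.18001966  88.19079349] [582.33837396 204.5187671   97.96525006]
top0 blue ((552.2916259765625, 173.97088623046875), (95.18898010253906, 93.95863342285156), 84.17147827148438) 312
top0 tray ((523.0297241210938, -219.25518798828125), (147.1371612548828, 146.20272827148438), 82.43862915039062) (367, 235, 61, 62)
red [514.7107011  304.93650343  74.86118296]
pink [409.38317708 171.01047985  72.08647359]
spare [432.25377949 -12.40978974  72.19073086]
bottle [538.30372931 398.06262418 116.40243544]
tub [746.29139708 239.68211618   6.49736199]
lid [731.90203783  31.55063126  61.11084744]
scene0 cover top px 396.3070983886719 277.33465576171875 14.336647033691406 (396.4240837696335, 277.05962769051774) [[553.19643935 175.61833682  93.        ]] medz 94.13522411569312 [553.7626482  175.87328083  94.00571242] [522.31651268 145.11855006  88.12589006] [584.41617787 205.37651402  97.90271011]Traceback (most recent call last):
  File "<stdin>", line 12, in <module>
  File "h.py", line 9, in onplane
    o,v=rays(d,px); return o+v*((z-o[2])/v[:,2])[:,None]
        ~~~~^^^^^^
  File "h.py", line 5, in rays
    u=cv2.undistortPoints(px,d["mtx"],d["dist"]).reshape(-1,2)
      ~~~~~~~~~~~~~~~~~~~^^^^^^^^^^^^^^^^^^^^^^^
cv2.error: OpenCV(4.12.0) /io/opencv/modules/calib3d/src/undistort.dispatch.cpp:347: error: (-215:Assertion failed) CV_IS_MAT(_src) && CV_IS_MAT(_dst) && (_src->rows == 1 || _src->cols == 1) && (_dst->rows == 1 || _dst->cols == 1) && _src->cols + _src->rows - 1 == _dst->rows + _dst->cols - 1 && (CV_MAT_TYPE(_src->type) == CV_32FC2 || CV_MAT_TYPE(_src->type) == CV_64FC2) && (CV_MAT_TYPE(_dst->type) == CV_32FC2 || CV_MAT_TYPE(_dst->type) == CV_64FC2) in function 'cvUndistortPointsInternal'
```

View pics/crop_top0.png

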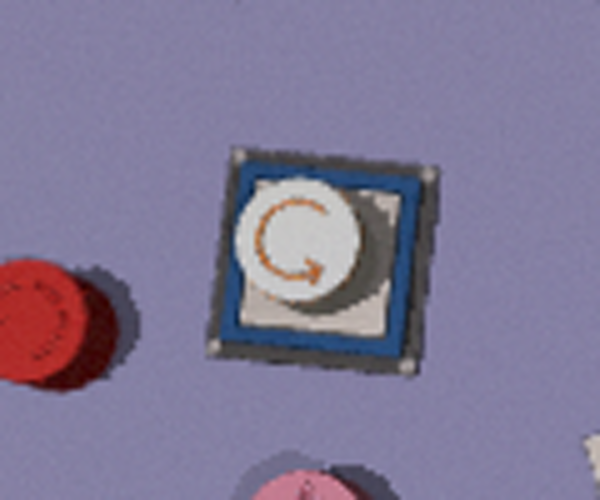

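Run:
```python
from h import *
d=load("scene0");hsv=cv2.cvtColor(d["pixels"],cv2.COLOR_RGB2HSV)
print(hsv[298:306,375:382].reshape(-1,3)[::6].tolist(), hsv[188,283])
P=cloud(d);print(P[188,283])
g=(hsv[...,0]>60)&(hsv[...,0]<95)&(hsv[...,1]>80)
cs,_=cv2.findContours(g.astype(np.uint8),cv2.RETR_EXTERNAL,cv2.CHAIN_APPROX_NONE); k=max(cs,key=cv2.contourArea)
print("tray",cv2.minAreaRect(onplane(d,k.reshape(-1,2),12)[:,:2].astype(np.float32)))
from scipy.spatial.transform import Rotation as R
from bench import bot
q=bot.observe()["tcp_rot"]; print(R.from_quat(np.r_[q[1:],q[0]]).as_matrix().round(3))
```

```text
[[112, 93, 118], [0, 3, 92], [160, 7, 107], [12, 8, 166], [113, 63, 118], [109, 132, 139], [109, 125, 129], [113, 77, 76], [115, 29, 114], [109, 127, 135]] [ 76  81 104]
[ 525.40684392 -215.60226397    1.97100704]
tray ((526.7145385742188, -219.36734008789062), (146.52151489257812, 142.03895568847656), 82.85587310791016)
[[ 0.901  0.435 -0.001]
 [ 0.435 -0.901  0.002]
 [ 0.    -0.002 -1.   ]]
```

The crop shows the white cup with the orange arrow inside the blue frame, so this is the right part. Its top is at z≈93 as expected, and it measures about 61 mm across. Its centre is about (553,175) in both views. The tray centre is about (524,-219). I'll travel at safe height with the yaw unchanged.

```bash
python3 -m creep '[{"tx":20,"ty":-17},{"tx":55,"ty":-47},{"tx":95,"ty":-81},{"tx":135,"ty":-116},{"tx":175,"ty":-150},{"tx":215,"ty":-184},{"tx":255,"ty":-218},{"tx":295,"ty":-253},{"tx":335,"ty":-287},{"tx":375,"ty":-321},{"tx":415,"ty":-356},{"tx":455,"ty":-390},{"tx":490,"ty":-420},{"tx":525,"ty":-450},{"tx":550,"ty":-471},{"tx":565,"ty":-484},{"tx":574,"ty":-492},{"tx":574,"ty":-492},{"tx":574,"ty":-492}]' 20
python3 - <<'E'
from bench import bot
import numpy as np
s=bot.observe()
for k in("time","q","tool_pos","tcp_rot","force"):print(k,np.round(s[k],3))
E
```

```text
time 0.1
q [-1.272  0.207  1.543 -0.     1.393 -0.151]
tool_pos [ 249.764 -517.105  202.017]
tcp_rot [-0.001  0.975  0.223 -0.   ]
force [-0.049 -0.493 -0.801]invalid input at $[0]: expected keys tx, ty, tz, ax, ay, az, gripper
```

```bash
python3 -m creep '[{"tx":20,"ty":-17,"tz":0,"ax":0,"ay":0,"az":0,"gripper":85},{"tx":55,"ty":-47,"tz":0,"ax":0,"ay":0,"az":0,"gripper":85},{"tx":95,"ty":-81,"tz":0,"ax":0,"ay":0,"az":0,"gripper":85},{"tx":135,"ty":-116,"tz":0,"ax":0,"ay":0,"az":0,"gripper":85},{"tx":175,"ty":-150,"tz":0,"ax":0,"ay":0,"az":0,"gripper":85},{"tx":215,"ty":-184,"tz":0,"ax":0,"ay":0,"az":0,"gripper":85},{"tx":255,"ty":-218,"tz":0,"ax":0,"ay":0,"az":0,"gripper":85},{"tx":295,"ty":-253,"tz":0,"ax":0,"ay":0,"az":0,"gripper":85},{"tx":335,"ty":-287,"tz":0,"ax":0,"ay":0,"az":0,"gripper":85},{"tx":375,"ty":-321,"tz":0,"ax":0,"ay":0,"az":0,"gripper":85},{"tx":415,"ty":-356,"tz":0,"ax":0,"ay":0,"az":0,"gripper":85},{"tx":455,"ty":-390,"tz":0,"ax":0,"ay":0,"az":0,"gripper":85},{"tx":490,"ty":-420,"tz":0,"ax":0,"ay":0,"az":0,"gripper":85},{"tx":525,"ty":-450,"tz":0,"ax":0,"ay":0,"az":0,"gripper":85},{"tx":550,"ty":-471,"tz":0,"ax":0,"ay":0,"az":0,"gripper":85},{"tx":565,"ty":-484,"tz":0,"ax":0,"ay":0,"az":0,"gripper":85},{"tx":574,"ty":-492,"tz":0,"ax":0,"ay":0,"az":0,"gripper":85},{"tx":574,"ty":-492,"tz":0,"ax":0,"ay":0,"az":0,"gripper":85},{"tx":574,"ty":-492,"tz":0,"ax":0,"ay":0,"az":0,"gripper":85}]' 20
python3 - <<'E'
from bench import bot
import numpy as np
s=bot.observe()
for k in("time","q","tool_pos","tcp_rot","force"):print(k,np.round(s[k],3))
E
```

```text
time: 2.48
tool_pos: [552.7, 173.9, 203.0]
tcp_rot: [0.0, 0.975, 0.223, -0.0]
force: [-0.1, -0.9, 0.5]
grip_width: 84.8
time 2.475
q [ 0.156  0.216  1.53  -0.     1.396  1.278]
tool_pos [552.736 173.886 203.031]
tcp_rot [ 0.     0.975  0.223 -0.   ]
force [-0.133 -0.924  0.471]
```

```bash
python3 -m creep '[{"tx":0.5,"ty":-0.5,"tz":20,"ax":0,"ay":0,"az":0,"gripper":85},{"tx":0.5,"ty":-0.5,"tz":50,"ax":0,"ay":0,"az":0,"gripper":85},{"tx":0.5,"ty":-0.5,"tz":80,"ax":0,"ay":0,"az":0,"gripper":85},{"tx":0.5,"ty":-0.5,"tz":105,"ax":0,"ay":0,"az":0,"gripper":85},{"tx":0.5,"ty":-0.5,"tz":125,"ax":0,"ay":0,"az":0,"gripper":85},{"tx":0.5,"ty":-0.5,"tz":140,"ax":0,"ay":0,"az":0,"gripper":85},{"tx":0.5,"ty":-0.5,"tz":147,"ax":0,"ay":0,"az":0,"gripper":85},{"tx":0.5,"ty":-0.5,"tz":147,"ax":0,"ay":0,"az":0,"gripper":85},{"tx":0.5,"ty":-0.5,"tz":147,"ax":0,"ay":0,"az":0,"gripper":85}]' 20
python3 - <<'E'
from bench import bot
import cv2
a=bot.get_image("top")["pixels"][204:304,184:304,::-1];b=bot.get_image("scene")["pixels"][200:340,310:480,::-1]
a=cv2.resize(a,(480,400));b=cv2.resize(b,(320,400)) if 0 else cv2.resize(b,None,fx=400/140,fy=400/140)
cv2.imwrite("pics/pre.png",cv2.resize(cv2.hconcat([a,b]),(800,330)))
E
```

```text
time: 3.6
tool_pos: [554.1, 175.6, 57.0]
tcp_rot: [0.0, 0.975, 0.223, 0.001]
force: [-0.6, 0.1, 0.0]
grip_width: 84.9
```

View pics/pre.png

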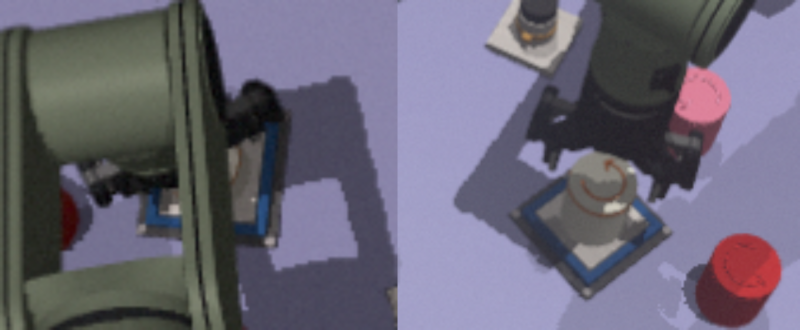

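In the scene half of the picture the fingers stand on both sides of the cup (600,195) and clear of it. The top view is blocked by the arm. Closing now.

```bash
python3 -m creep '[{"tx":0,"ty":0,"tz":0,"ax":0,"ay":0,"az":0,"gripper":55},{"tx":0,"ty":0,"tz":0,"ax":0,"ay":0,"az":0,"gripper":55},{"tx":0,"ty":0,"tz":0,"ax":0,"ay":0,"az":0,"gripper":55},{"tx":0,"ty":0,"tz":0,"ax":0,"ay":0,"az":0,"gripper":55},{"tx":0,"ty":0,"tz":0,"ax":0,"ay":0,"az":0,"gripper":55},{"tx":0,"ty":0,"tz":0,"ax":0,"ay":0,"az":0,"gripper":55},{"tx":0,"ty":0,"tz":0,"ax":0,"ay":0,"az":0,"gripper":55},{"tx":0,"ty":0,"tz":0,"ax":0,"ay":0,"az":0,"gripper":55}]' 30
python3 - <<'E'
from bench import bot
import numpy as np
s=bot.observe()
for k in("time","q","tool_pos","force","torque"):print(k,np.round(s[k],3))
E
```

```text
time: 4.7
tool_pos: [553.8, 175.8, 57.1]
tcp_rot: [-0.0, 0.975, 0.223, 0.001]
force: [-1.4, 0.4, 5.8]
grip_width: 59.7
time 4.7
q [0.158 0.376 1.651 0.    1.113 1.279]
tool_pos [553.758 175.809  57.106]
force [-1.416  0.375  5.758]
torque [ 0.064  0.237 -0.026]
```

```bash
cat > st.py <<'E'
from bench import bot
import numpy as np
s=bot.observe()
print("t",round(s["time"],2),"pos",np.round(s["tool_pos"],2),"F",np.round(s["force"],2),"M",np.round(s["torque"],3),"q6",round(s["q"][5],3),"g",round(s["grip_width"],1))
E
H='"tx":0'; python3 -m creep '[{"tx":0,"ty":0,"tz":-1,"ax":0,"ay":0,"az":0,"gripper":55},{"tx":0,"ty":0,"tz":-2,"ax":0,"ay":0,"az":0,"gripper":55},{"tx":0,"ty":0,"tz":-2,"ax":0,"ay":0,"az":0,"gripper":55}]' >/dev/null; python3 st.py;  python3 -m creep '[{"tx":0,"ty":0,"tz":0,"ax":0,"ay":0,"az":0,"gripper":55}]' >/dev/null; python3 st.py;  python3 -m creep '[{"tx":0,"ty":0,"tz":0,"ax":0,"ay":0,"az":0,"gripper":55}]'>/dev/null; python3 st.py
```

```text
t 5.08 pos [552.65 175.27  57.39] F [-0.42  0.   -1.43] M [-0.004  0.078  0.   ] q6 1.279 g 59.5
t 5.2 pos [552.77 175.33  57.5 ] F [ 0.19  0.48 -1.76] M [0.008 0.044 0.031] q6 1.279 g 59.8
t 5.33 pos [552.98 175.38  57.76] F [ 0.24  0.51 -1.2 ] M [ 0.031 -0.021  0.011] q6 1.279 g 59.5
```

```bash
for i in 1 2 3 4; do python3 -m creep '[{"tx":0,"ty":0,"tz":-1,"ax":0,"ay":0,"az":0,"gripper":55},{"tx":0,"ty":0,"tz":-1,"ax":0,"ay":0,"az":0,"gripper":55}]' >/dev/null; python3 st.py; done
```

```text
t 5.58 pos [553.34 175.52  59.22] F [-0.3   0.91 -1.84] M [-0.003  0.026  0.02 ] q6 1.279 g 59.8
t 5.83 pos [553.09 175.5   59.91] F [ 1.28  0.9  -3.3 ] M [ 0.032 -0.041 -0.012] q6 1.279 g 59.4
t 6.08 pos [552.56 175.39  60.42] F [ 0.54 -0.31 -6.85] M [ 0.01  -0.096  0.011] q6 1.279 g 59.5
t 6.33 pos [552.54 175.36  61.5 ] F [-0.52  0.23 -6.48] M [-0.039 -0.005  0.03 ] q6 1.279 g 59.4
```

The caught signature is clear: about −6.7 N when lifting, against about −1.4 N when free. Contact comes at +2 mm. Next I'll drop 3 mm, turn 17° anticlockwise (tool z points down, so az is negative), and test again.

```bash
python3 -m creep '[{"tx":0,"ty":0,"tz":2,"ax":0,"ay":0,"az":0,"gripper":55},{"tx":0,"ty":0,"tz":3,"ax":0,"ay":0,"az":0,"gripper":55},{"tx":0,"ty":0,"tz":3,"ax":0,"ay":0,"az":-6,"gripper":55},{"tx":0,"ty":0,"tz":3,"ax":0,"ay":0,"az":-12,"gripper":55},{"tx":0,"ty":0,"tz":3,"ax":0,"ay":0,"az":-17,"gripper":55},{"tx":0,"ty":0,"tz":3,"ax":0,"ay":0,"az":-17,"gripper":55}]' >/dev/null; python3 st.py; python3 -m creep '[{"tx":0,"ty":0,"tz":-1.5,"ax":0,"ay":0,"az":0,"gripper":55},{"tx":0,"ty":0,"tz":-3,"ax":0,"ay":0,"az":0,"gripper":55},{"tx":0,"ty":0,"tz":-3,"ax":0,"ay":0,"az":0,"gripper":55}]' >/dev/null; python3 st.py; python3 -c "
from bench import bot
import cv2
cv2.imwrite('pics/t1.png',cv2.resize(bot.get_image('scene')['pixels'][200:340,310:480,::-1],None,fx=4,fy=4))"
```

```text
t 7.08 pos [554.51 175.43  59.91] F [ 0.42  0.47 -2.77] M [-0.073 -0.213  0.011] q6 0.983 g 59.2
t 7.45 pos [552.92 175.21  61.79] F [ 1.52 -1.68 -6.47] M [-0.304 -0.343 -0.033] q6 0.983 g 59.3
```

View pics/t1.png

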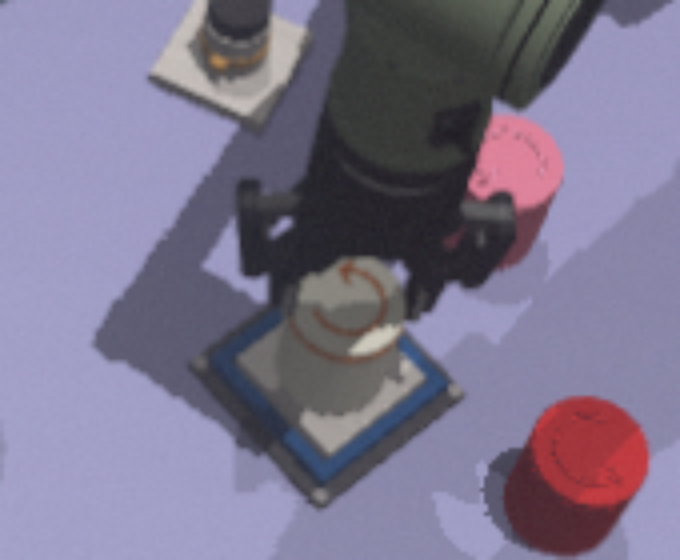

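The cup turned with the fingers: the arrowhead is now at (348,272). It is still caught at 0.3 rad. I'll continue in 11.5° steps.

```bash
for i in 1 2 3; do python3 -m creep '[{"tx":0,"ty":0,"tz":2,"ax":0,"ay":0,"az":0,"gripper":55},{"tx":0,"ty":0,"tz":3.5,"ax":0,"ay":0,"az":0,"gripper":55},{"tx":0,"ty":0,"tz":3.5,"ax":0,"ay":0,"az":-6,"gripper":55},{"tx":0,"ty":0,"tz":3.5,"ax":0,"ay":0,"az":-11.5,"gripper":55},{"tx":0,"ty":0,"tz":3.5,"ax":0,"ay":0,"az":-11.5,"gripper":55}]' >/dev/null; python3 st.py; python3 -m creep '[{"tx":0,"ty":0,"tz":-2,"ax":0,"ay":0,"az":0,"gripper":55},{"tx":0,"ty":0,"tz":-3.5,"ax":0,"ay":0,"az":0,"gripper":55},{"tx":0,"ty":0,"tz":-3.5,"ax":0,"ay":0,"az":0,"gripper":55},{"tx":0,"ty":0,"tz":-3.5,"ax":0,"ay":0,"az":0,"gripper":55}]' >/dev/null; python3 st.py; done
```

```text
t 8.12 pos [553.37 175.84  59.16] F [-0.49  0.74 -2.13] M [ 0.003 -0.023  0.013] q6 0.783 g 59.5
t 8.62 pos [552.52 175.39  61.38] F [ 1.08  1.03 -6.52] M [-0.05  -0.057  0.014] q6 0.782 g 59.2
t 9.25 pos [554.2  175.63  59.62] F [ 0.69 -0.4  -1.35] M [-0.008  0.033  0.014] q6 0.582 g 59.5
t 9.75 pos [552.91 175.33  61.62] F [ 0.82 -0.19 -6.33] M [-0.034 -0.261 -0.031] q6 0.581 g 59.4
t 10.38 pos [553.65 175.72  59.32] F [ 0.54 -0.23 -1.45] M [-0.    -0.007 -0.054] q6 0.381 g 59.6
t 10.88 pos [552.7  175.39  61.52] F [ 0.73  0.19 -6.6 ] M [-0.017 -0.114 -0.012] q6 0.38 g 59.8
```

Still caught at 0.9 rad. I'll continue.

```bash
for i in 1 2; do python3 -m creep '[{"tx":0,"ty":0,"tz":2,"ax":0,"ay":0,"az":0,"gripper":55},{"tx":0,"ty":0,"tz":3.5,"ax":0,"ay":0,"az":0,"gripper":55},{"tx":0,"ty":0,"tz":3.5,"ax":0,"ay":0,"az":-6,"gripper":55},{"tx":0,"ty":0,"tz":3.5,"ax":0,"ay":0,"az":-11.5,"gripper":55},{"tx":0,"ty":0,"tz":3.5,"ax":0,"ay":0,"az":-11.5,"gripper":55}]' >/dev/null; python3 st.py; python3 -m creep '[{"tx":0,"ty":0,"tz":-2,"ax":0,"ay":0,"az":0,"gripper":55},{"tx":0,"ty":0,"tz":-3.5,"ax":0,"ay":0,"az":0,"gripper":55},{"tx":0,"ty":0,"tz":-3.5,"ax":0,"ay":0,"az":0,"gripper":55},{"tx":0,"ty":0,"tz":-3.5,"ax":0,"ay":0,"az":0,"gripper":55}]' >/dev/null; python3 st.py; done
```

```text
t 11.5 pos [553.87 175.59  59.34] F [-0.1  -0.41 -1.82] M [-0.06  -0.038  0.012] q6 0.181 g 59.5
t 12.0 pos [553.19 175.49  62.11] F [ 0.48  0.23 -0.33] M [ 0.034  0.025 -0.039] q6 0.18 g 59.1
t 12.62 pos [553.08 175.47  58.38] F [-0.95  0.35 -0.4 ] M [-0.008  0.028  0.012] q6 -0.02 g 59.3
t 13.12 pos [553.24 175.49  62.14] F [ 0.01  0.11 -0.46] M [-0.008  0.004 -0.006] q6 -0.021 g 59.2
```

Free at 1.1 and 1.3 rad. I'll test 1.4 and 1.5 to bound the far edge.

```bash
for i in 1 2; do python3 -m creep '[{"tx":0,"ty":0,"tz":2,"ax":0,"ay":0,"az":0,"gripper":55},{"tx":0,"ty":0,"tz":3.5,"ax":0,"ay":0,"az":0,"gripper":55},{"tx":0,"ty":0,"tz":3.5,"ax":0,"ay":0,"az":-3,"gripper":55},{"tx":0,"ty":0,"tz":3.5,"ax":0,"ay":0,"az":-5.7,"gripper":55},{"tx":0,"ty":0,"tz":3.5,"ax":0,"ay":0,"az":-5.7,"gripper":55}]' >/dev/null; python3 st.py; python3 -m creep '[{"tx":0,"ty":0,"tz":-2,"ax":0,"ay":0,"az":0,"gripper":55},{"tx":0,"ty":0,"tz":-3.5,"ax":0,"ay":0,"az":0,"gripper":55},{"tx":0,"ty":0,"tz":-3.5,"ax":0,"ay":0,"az":0,"gripper":55},{"tx":0,"ty":0,"tz":-3.5,"ax":0,"ay":0,"az":0,"gripper":55}]' >/dev/null; python3 st.py; done
```

```text
t 13.75 pos [553.11 175.45  58.37] F [ 0.62  0.15 -0.77] M [ 0.016  0.033 -0.041] q6 -0.12 g 59.6
t 14.25 pos [553.3  175.46  62.21] F [-0.1   0.47 -1.39] M [-0.094 -0.003 -0.028] q6 -0.121 g 59.4
t 14.88 pos [553.11 175.48  58.37] F [-0.36 -0.55 -1.48] M [-0.014  0.004  0.017] q6 -0.22 g 59.3
t 15.38 pos [552.55 175.38  61.39] F [ 1.46 -0.04 -7.59] M [-0.031 -0.033 -0.062] q6 -0.22 g 59.5
```

The far edge lies between 1.4 and 1.5 rad and the near edge between 0.9 and 1.1, so the middle is about 1.24. I'll turn back 15° and lift gradually with force checks.

```bash
python3 -m creep '[{"tx":0,"ty":0,"tz":2,"ax":0,"ay":0,"az":0,"gripper":55},{"tx":0,"ty":0,"tz":3.5,"ax":0,"ay":0,"az":0,"gripper":55},{"tx":0,"ty":0,"tz":3.5,"ax":0,"ay":0,"az":5,"gripper":55},{"tx":0,"ty":0,"tz":3.5,"ax":0,"ay":0,"az":10,"gripper":55},{"tx":0,"ty":0,"tz":3.5,"ax":0,"ay":0,"az":15,"gripper":55},{"tx":0,"ty":0,"tz":3.5,"ax":0,"ay":0,"az":15,"gripper":55}]' >/dev/null; python3 st.py; python3 -m creep '[{"tx":0,"ty":0,"tz":-2,"ax":0,"ay":0,"az":0,"gripper":55},{"tx":0,"ty":0,"tz":-3.5,"ax":0,"ay":0,"az":0,"gripper":55},{"tx":0,"ty":0,"tz":-4,"ax":0,"ay":0,"az":0,"gripper":55},{"tx":0,"ty":0,"tz":-4,"ax":0,"ay":0,"az":0,"gripper":55}]' >/dev/null; python3 st.py;python3 -m creep '[{"tx":0,"ty":0,"tz":-1.5,"ax":0,"ay":0,"az":0,"gripper":55},{"tx":0,"ty":0,"tz":-3,"ax":0,"ay":0,"az":0,"gripper":55},{"tx":0,"ty":0,"tz":-3,"ax":0,"ay":0,"az":0,"gripper":55}]' >/dev/null; python3 st.py
```

```text
t 16.12 pos [554.11 175.62  59.51] F [ 0.33  0.18 -1.4 ] M [0.002 0.008 0.004] q6 0.041 g 59.3
t 16.62 pos [553.26 175.5   62.68] F [ 0.    0.68 -2.  ] M [-0.026 -0.039  0.   ] q6 0.041 g 59.8
t 17.0 pos [553.42 175.52  65.82] F [ 0.55 -0.21 -0.99] M [-0.041  0.036  0.088] q6 0.042 g 59.5
```

```bash
for i in 1 2 3; do python3 -m creep '[{"tx":0,"ty":0,"tz":-2,"ax":0,"ay":0,"az":0,"gripper":55},{"tx":0,"ty":0,"tz":-4,"ax":0,"ay":0,"az":0,"gripper":55},{"tx":0,"ty":0,"tz":-4,"ax":0,"ay":0,"az":0,"gripper":55}]' >/dev/null; python3 st.py; done
```

```text
t 17.38 pos [553.49 175.54  69.94] F [-0.27  0.41 -1.48] M [ 0.011  0.012 -0.014] q6 0.042 g 59.5
t 17.75 pos [553.46 175.52  73.88] F [ 0.44  0.33 -2.28] M [ 0.016 -0.011 -0.039] q6 0.042 g 59.3
t 18.12 pos [553.45 175.52  77.88] F [ 0.27  0.25 -1.63] M [ 0.086 -0.045  0.014] q6 0.042 g 59.5
```

Past the lugs (20 mm up) with only its own weight. Lifting clear.

```bash
python3 -m creep '[{"tx":0,"ty":0,"tz":-5,"ax":0,"ay":0,"az":0,"gripper":55},{"tx":0,"ty":0,"tz":-12,"ax":0,"ay":0,"az":0,"gripper":55},{"tx":0,"ty":0,"tz":-20,"ax":0,"ay":0,"az":0,"gripper":55},{"tx":0,"ty":0,"tz":-30,"ax":0,"ay":0,"az":0,"gripper":55},{"tx":0,"ty":0,"tz":-42,"ax":0,"ay":0,"az":0,"gripper":55},{"tx":0,"ty":0,"tz":-55,"ax":0,"ay":0,"az":0,"gripper":55},{"tx":0,"ty":0,"tz":-70,"ax":0,"ay":0,"az":0,"gripper":55},{"tx":0,"ty":0,"tz":-85,"ax":0,"ay":0,"az":0,"gripper":55},{"tx":0,"ty":0,"tz":-100,"ax":0,"ay":0,"az":0,"gripper":55},{"tx":0,"ty":0,"tz":-112,"ax":0,"ay":0,"az":0,"gripper":55},{"tx":0,"ty":0,"tz":-120,"ax":0,"ay":0,"az":0,"gripper":55},{"tx":0,"ty":0,"tz":-120,"ax":0,"ay":0,"az":0,"gripper":55}]' ; python3 st.py
python3 - <<'E'
from bench import bot
import cv2,numpy as np
from scipy.spatial.transform import Rotation as R
cv2.imwrite('pics/up.png',bot.get_image('scene')['pixels'][:,:,::-1])
s=bot.observe();q=s["tcp_rot"];r=R.from_quat(np.r_[q[1:],q[0]])
print(r.as_matrix().round(3)); print(r.inv().apply(np.r_[524.5,-219.3,0]-np.r_[s["tool_pos"][:2],0]))
E
```

```text
time: 19.62
tool_pos: [553.6, 175.6, 198.4]
tcp_rot: [0.0, 0.665, 0.747, 0.001]
force: [-1.0, 1.1, -1.8]
grip_width: 59.6
t 19.62 pos [553.65 175.56 198.37] F [-0.99  1.11 -1.84] M [0.034 0.013 0.045] q6 0.042 g 59.6
[[-0.116  0.993 -0.   ]
 [ 0.993  0.116 -0.   ]
 [-0.    -0.    -1.   ]]
[-3.88764321e+02 -7.43457783e+01  2.42538138e-03]
```

View pics/up.png

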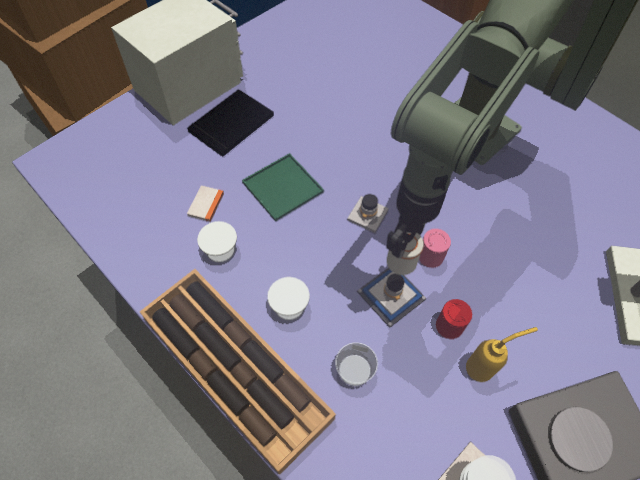

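The carrier stays in its holder at (395,288) and the cover is held at (403,255). Moving to the tray.

```bash
python3 -m creep '[{"tx":-10,"ty":-2,"tz":0,"ax":0,"ay":0,"az":0,"gripper":55},{"tx":-25,"ty":-5,"tz":0,"ax":0,"ay":0,"az":0,"gripper":55},{"tx":-50,"ty":-9.5,"tz":0,"ax":0,"ay":0,"az":0,"gripper":55},{"tx":-75,"ty":-14.3,"tz":0,"ax":0,"ay":0,"az":0,"gripper":55},{"tx":-100,"ty":-19,"tz":0,"ax":0,"ay":0,"az":0,"gripper":55},{"tx":-125,"ty":-24,"tz":0,"ax":0,"ay":0,"az":0,"gripper":55},{"tx":-150,"ty":-28.6,"tz":0,"ax":0,"ay":0,"az":0,"gripper":55},{"tx":-175,"ty":-33.4,"tz":0,"ax":0,"ay":0,"az":0,"gripper":55},{"tx":-200,"ty":-38.2,"tz":0,"ax":0,"ay":0,"az":0,"gripper":55},{"tx":-225,"ty":-43,"tz":0,"ax":0,"ay":0,"az":0,"gripper":55},{"tx":-250,"ty":-47.7,"tz":0,"ax":0,"ay":0,"az":0,"gripper":55},{"tx":-275,"ty":-52.5,"tz":0,"ax":0,"ay":0,"az":0,"gripper":55},{"tx":-300,"ty":-57.3,"tz":0,"ax":0,"ay":0,"az":0,"gripper":55},{"tx":-325,"ty":-62,"tz":0,"ax":0,"ay":0,"az":0,"gripper":55},{"tx":-350,"ty":-66.8,"tz":0,"ax":0,"ay":0,"az":0,"gripper":55},{"tx":-370,"ty":-70.7,"tz":0,"ax":0,"ay":0,"az":0,"gripper":55},{"tx":-382,"ty":-73,"tz":0,"ax":0,"ay":0,"az":0,"gripper":55},{"tx":-389,"ty":-74,"tz":0,"ax":0,"ay":0,"az":0,"gripper":55},{"tx":-389,"ty":-74,"tz":0,"ax":0,"ay":0,"az":0,"gripper":55}]' ; python3 st.py
python3 - <<'E'
from bench import bot
import cv2
cv2.imwrite('pics/tray.png',cv2.resize(bot.get_image('scene')['pixels'][60:260,160:420,::-1],None,fx=3,fy=3))
E
```

```text
time: 22.05
tool_pos: [524.9, -219.5, 197.5]
tcp_rot: [-0.0, 0.665, 0.747, 0.0]
force: [0.6, -0.4, -1.9]
grip_width: 59.4
t 22.05 pos [ 524.92 -219.5   197.52] F [ 0.62 -0.45 -1.94] M [ 0.05   0.022 -0.054] q6 -0.665 g 59.4
```

View pics/tray.png

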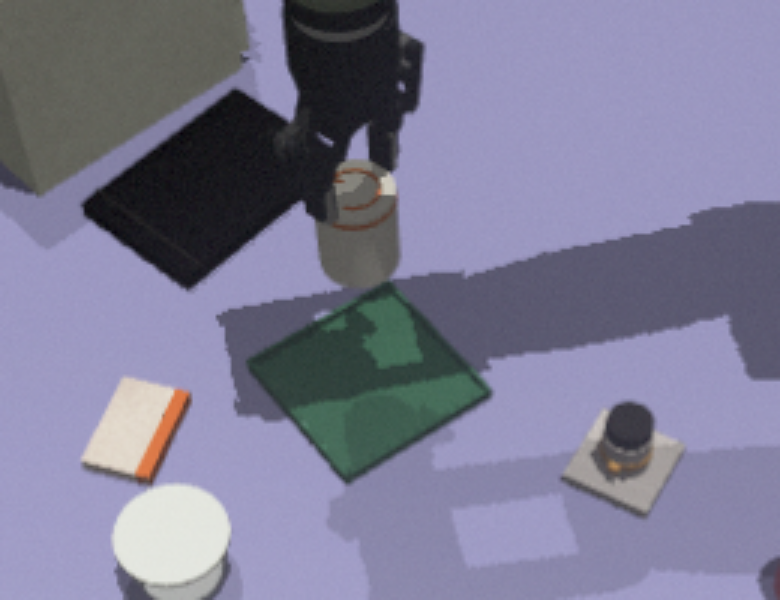

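The cup hangs upright over the tray. I'll descend to about 8 mm above expected contact, then go slowly.

```bash
python3 -m creep '[{"tx":0,"ty":0,"tz":8,"ax":0,"ay":0,"az":0,"gripper":55},{"tx":0,"ty":0,"tz":20,"ax":0,"ay":0,"az":0,"gripper":55},{"tx":0,"ty":0,"tz":38,"ax":0,"ay":0,"az":0,"gripper":55},{"tx":0,"ty":0,"tz":56,"ax":0,"ay":0,"az":0,"gripper":55},{"tx":0,"ty":0,"tz":74,"ax":0,"ay":0,"az":0,"gripper":55},{"tx":0,"ty":0,"tz":92,"ax":0,"ay":0,"az":0,"gripper":55},{"tx":0,"ty":0,"tz":108,"ax":0,"ay":0,"az":0,"gripper":55},{"tx":0,"ty":0,"tz":122,"ax":0,"ay":0,"az":0,"gripper":55},{"tx":0,"ty":0,"tz":134,"ax":0,"ay":0,"az":0,"gripper":55},{"tx":0,"ty":0,"tz":143,"ax":0,"ay":0,"az":0,"gripper":55},{"tx":0,"ty":0,"tz":147,"ax":0,"ay":0,"az":0,"gripper":55},{"tx":0,"ty":0,"tz":147,"ax":0,"ay":0,"az":0,"gripper":55},{"tx":0,"ty":0,"tz":147,"ax":0,"ay":0,"az":0,"gripper":55}]' >/dev/null; python3 st.py; for i in 1 2 3 4 5; do python3 -m creep '[{"tx":0,"ty":0,"tz":0.5,"ax":0,"ay":0,"az":0,"gripper":55},{"tx":0,"ty":0,"tz":1,"ax":0,"ay":0,"az":0,"gripper":55},{"tx":0,"ty":0,"tz":1,"ax":0,"ay":0,"az":0,"gripper":55}]' >/dev/null; python3 st.py; done
```

```text
t 23.73 pos [ 525.4  -219.78   51.2 ] F [ 0.81  0.01 -0.11] M [ 0.026  0.011 -0.   ] q6 -0.665 g 59.2
t 24.1 pos [ 524.9  -219.47   49.63] F [-0.43 -0.12 -0.97] M [ 0.04   0.04  -0.051] q6 -0.665 g 59.2
t 24.48 pos [ 524.85 -219.43   48.48] F [ 0.16 -0.41 -0.84] M [-0.02  -0.042  0.016] q6 -0.665 g 59.3
t 24.85 pos [ 524.85 -219.46   47.52] F [-0.18 -0.16 -1.37] M [-0.008 -0.031 -0.036] q6 -0.665 g 59.6
t 25.23 pos [ 524.88 -219.45   46.53] F [ 0.01  0.14 -1.88] M [-0.043  0.011  0.001] q6 -0.665 g 59.4
t 25.6 pos [ 524.87 -219.44   45.54] F [-0.26 -0.35 -0.25] M [ 0.053 -0.053 -0.015] q6 -0.665 g 59.3
```

```bash
for i in 1 2 3 4 5; do python3 -m creep '[{"tx":0,"ty":0,"tz":0.5,"ax":0,"ay":0,"az":0,"gripper":55},{"tx":0,"ty":0,"tz":1,"ax":0,"ay":0,"az":0,"gripper":55},{"tx":0,"ty":0,"tz":1,"ax":0,"ay":0,"az":0,"gripper":55}]' >/dev/null; python3 st.py; done
```

```text
t 25.98 pos [ 524.86 -219.44   44.52] F [-0.25  0.08 -1.12] M [-0.015  0.01  -0.01 ] q6 -0.665 g 59.3
t 26.35 pos [ 524.85 -219.44   43.5 ] F [-0.25 -0.08 -1.28] M [ 0.005 -0.031  0.011] q6 -0.665 g 59.3
t 26.73 pos [ 524.98 -219.61   43.23] F [-2.83  1.15  5.49] M [0.177 0.419 0.005] q6 -0.665 g 59.4
t 27.1 pos [ 525.05 -219.67   43.13] F [-4.45  0.83  9.56] M [ 0.332  0.782 -0.012] q6 -0.665 g 59.6
t 27.48 pos [ 525.09 -219.75   43.06] F [-5.52  1.42 14.89] M [ 0.459  1.103 -0.022] q6 -0.665 g 59.7
```

It touched the floor at 43.3 and I overpressed by about 2.5 mm. I'll back that off, then open.

```bash
python3 -m creep '[{"tx":0,"ty":0,"tz":-1.3,"ax":0,"ay":0,"az":0,"gripper":55},{"tx":0,"ty":0,"tz":-2.5,"ax":0,"ay":0,"az":0,"gripper":55},{"tx":0,"ty":0,"tz":-2.5,"ax":0,"ay":0,"az":0,"gripper":55}]' 20 >/dev/null; python3 st.py; python3 -m creep '[{"tx":0,"ty":0,"tz":0,"ax":0,"ay":0,"az":0,"gripper":62},{"tx":0,"ty":0,"tz":0,"ax":0,"ay":0,"az":0,"gripper":65},{"tx":0,"ty":0,"tz":0,"ax":0,"ay":0,"az":0,"gripper":70},{"tx":0,"ty":0,"tz":0,"ax":0,"ay":0,"az":0,"gripper":78},{"tx":0,"ty":0,"tz":0,"ax":0,"ay":0,"az":0,"gripper":85},{"tx":0,"ty":0,"tz":0,"ax":0,"ay":0,"az":0,"gripper":85},{"tx":0,"ty":0,"tz":0,"ax":0,"ay":0,"az":0,"gripper":85},{"tx":0,"ty":0,"tz":0,"ax":0,"ay":0,"az":0,"gripper":85}]' >/dev/null; python3 st.py;  python3 - <<'E'
from bench import bot
import cv2
cv2.imwrite('pics/rel.png',cv2.resize(bot.get_image('scene')['pixels'][60:260,160:420,::-1],None,fx=3,fy=3))
E
```

```text
t 27.85 pos [ 525.02 -219.53   43.25] F [-1.61  1.12  4.22] M [0.109 0.305 0.059] q6 -0.665 g 59.8
t 28.85 pos [ 524.92 -219.48   43.1 ] F [-0.62  0.04 -0.21] M [ 0.006 -0.033 -0.044] q6 -0.665 g 85.0
```

View pics/rel.png

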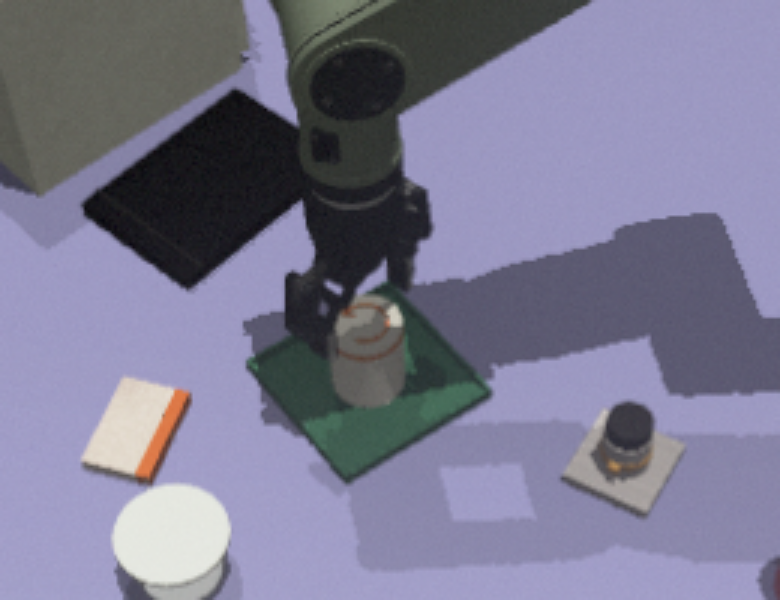

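The cup stands upright near the tray's middle at (367,350) and the fingers are open. Retreating straight up, then measuring.

```bash
python3 -m creep '[{"tx":0,"ty":0,"tz":-5,"ax":0,"ay":0,"az":0,"gripper":85},{"tx":0,"ty":0,"tz":-15,"ax":0,"ay":0,"az":0,"gripper":85},{"tx":0,"ty":0,"tz":-30,"ax":0,"ay":0,"az":0,"gripper":85},{"tx":0,"ty":0,"tz":-55,"ax":0,"ay":0,"az":0,"gripper":85},{"tx":0,"ty":0,"tz":-85,"ax":0,"ay":0,"az":0,"gripper":85},{"tx":0,"ty":0,"tz":-120,"ax":0,"ay":0,"az":0,"gripper":85},{"tx":0,"ty":0,"tz":-155,"ax":0,"ay":0,"az":0,"gripper":85},{"tx":0,"ty":0,"tz":-180,"ax":0,"ay":0,"az":0,"gripper":85},{"tx":-25,"ty":-25,"tz":-190,"ax":0,"ay":0,"az":0,"gripper":85},{"tx":-60,"ty":-60,"tz":-190,"ax":0,"ay":0,"az":0,"gripper":85},{"tx":-95,"ty":-95,"tz":-190,"ax":0,"ay":0,"az":0,"gripper":85},{"tx":-120,"ty":-120,"tz":-190,"ax":0,"ay":0,"az":0,"gripper":85},{"tx":-130,"ty":-130,"tz":-190,"ax":0,"ay":0,"az":0,"gripper":85},{"tx":-130,"ty":-130,"tz":-190,"ax":0,"ay":0,"az":0,"gripper":85}]' >/dev/null; python3 st.py;  python3 - <<'E'
from bench import bot
from h import *
for n in("scene","top"):
    d=bot.get_image(n); d={k:np.array(v) for k,v in d.items()}; P=cloud(d); ok=d["range_z"]>0
    cv2.imwrite(f"pics/fin_{n}.png",d["pixels"][:,:,::-1])
    m=ok&(np.hypot(P[...,0]-524.5,P[...,1]+219.3)<60)&(P[...,2]>68)&(P[...,2]<100)
    print(n,m.sum(),P[m].mean(0) if m.any() else 0,"medz",np.median(P[m][:,2]) if m.any() else 0, P[m].min(0),P[m].max(0))
    m=ok&(np.hypot(P[...,0]-553,P[...,1]-174.7)<45)&(P[...,2]>64)
    print("core",m.sum(),P[m].mean(0),P[m][:,2].max())
E
```

```text
t 30.65 pos [ 410.88 -364.02  233.8 ] F [ 0.46  1.09 -0.42] M [-0.025 -0.002 -0.042] q6 -0.998 g 84.8
scene 469 [ 525.68882894 -215.81397264   78.58970133] medz 79.06840874803822 [ 492.75048308 -248.26260906   68.20034166] [ 554.43932946 -186.36236333   85.84997886]
core 235 [553.20989904 175.53313366  72.63389596] 77.92088210696215
top 495 [ 523.41248026 -220.39717294   79.13688981] medz 79.2445848458301 [ 493.55435176 -251.40621778   68.78902677] [ 554.77902149 -190.26279101   86.18677284]
core 182 [552.12782153 174.01397576  71.6057485 ] 77.01471859972389
```

View pics/fin_scene.png

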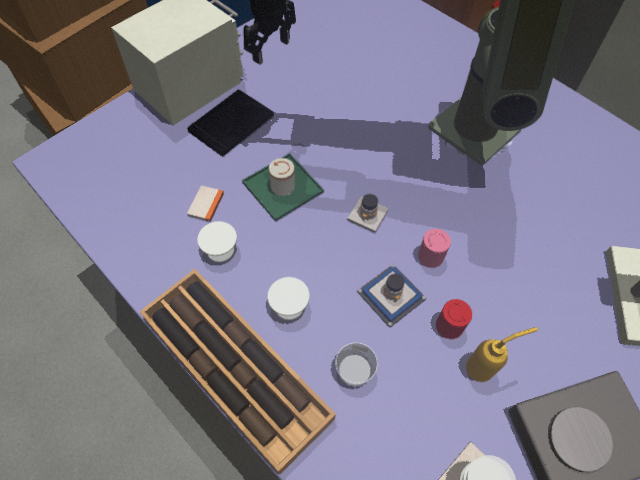

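View pics/fin_top.png

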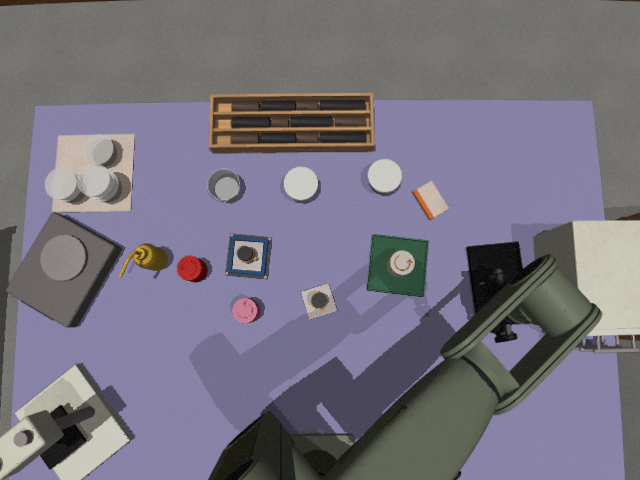

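The cover stands on the tray at scene (282,175) and top (401,262). Its top is at 79 mm (4 mm floor + 75 mm) and its centre is within 4 mm of the tray's. The core top is at about 72 mm (6 + 66), so the carrier is seated. The bystanders look unmoved.

```bash
python3 -c "
from bench import bot
print(bot.hand_in())"
```

```text
the job is handed in; nothing more can be done
None
```

The cover is off the carrier and stands mouth down on the green tray; the job was handed in at about 31 s of the 72 s allowed.

- **Finding the release:** I turned the cover anticlockwise in small steps with light test pulls. It was caught up to 0.9 rad (about −6.5 N), free at 1.1, 1.3 and 1.4 rad (own weight only), and caught again at 1.5 rad. I lifted it off at about 1.24 rad. The caught test pulls raised the carrier by an estimated 1 to 2 mm, well under the 8 mm limit.
- **Setting down:** I lowered it in 1 mm steps onto the tray. I pressed slightly too far (about 15 N), backed off, released and withdrew.
- **Last checks:** The cover's top is at 79 mm, as it should be on the tray floor, and it looks upright. Its centre measures within about 4 mm of the tray's; the two cameras differ by 4 to 5 mm. The core top is at about 72 mm, so the carrier is seated in its holder.
- **Bystanders:** They look unmoved in both pictures, but I judged this by eye. The arm partly covers the notebook in the last top view.

No check failed.

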